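Tap home the wedges of the loose bench shelf

TASK

The little wooden bench shelf has worked loose: take everything that stands on it off and stand it on the worktop, then, using the coffee tamper as a hammer, tap both of its wedges down until they go no further and the end panels are drawn up tight against the board. Afterwards stand the tamper back on its cork coaster and put everything that was on the shelf back on it, upright, and leave the other things on the worktop where they are.

Things in the scene. Friction and masses are not known exactly. Their poses are not given: they have to be found in the camera images.
- bench: Low wooden bench shelf that does not shift: board 160 mm deep (x), 216 mm long (y) between its end panels, 22 mm thick, top 80 mm above the worktop. Origin: on the worktop under its middle; +y to its left end, z up. At each end a tenon 63 mm wide, flush with the board's top, goes through the 16 mm thick end panel (92 mm high) and ends 165 mm from the middle; a wedge stands in a slot through it.
- end_left (a joint): Left (+y) end panel, sliding along the bench: value = gap (m) between panel and board end, 0 = closed tight; starts 0.004 to 0.008. Friction of about 2.5 N holds it where it is. Driving the wedge 5 mm down closes it by 1 mm.
- end_right (a joint): The same at the right (-y) end.
- wedge_left: Wedge standing tip down in the left tenon's slot: 90 mm long, 22 mm wide, 8 mm thick at the tip, 26 mm at the top; flat side against the end panel, sloping side outward. Origin: on the flat side at the tip; y outward, z up. 5 to 12 N from above drives it and it stays where it has got to. Home (panel closed) its top stands 108 mm above the worktop; it starts 20 to 40 mm higher.
- wedge_right: The same wedge at the right end, turned half round (its +y points away from the bench's middle too).
- wedge_left_top (a point): Centre of the left wedge's flat top face (22 x 26 mm), where to tap.
- wedge_right_top (a point): Centre of the right wedge's flat top face.
- tamper: Coffee tamper standing on the coaster: steel foot 58 mm across and 24 mm high with a flat underside, turned wooden handle (up to 32 mm thick) above it, 86 mm high in all, 0.38 kg. Origin: centre of its underside, z up along the handle.
- coaster: Round cork coaster, 94 mm across, 9 mm thick, lying on the worktop; does not shift. The tamper's place. Origin: centre of its underside.
- jam_jar: Glass jam jar with a red lid, 65 mm across, 97 mm high, 0.36 kg. Stands upright; may be absent (then it is not in the job and its pose is always None). Origin: centre of its underside, z up.
- honey_jar: Squat glass honey jar with a green lid, 64 x 68 mm, 84 mm high, 0.25 kg. Stands upright; may be absent (then it is not in the job and its pose is always None). Origin: centre of its underside, z up.
- tin_small: Small tin, 57 mm across, 72 mm high, 0.18 kg. Stands upright; may be absent (then it is not in the job and its pose is always None). Origin: centre of its underside, z up.
- espresso_cup: Bystander: white espresso cup, 68 mm across (99 mm with its handle), 56 mm high. Origin near its underside.
- egg_cup: Bystander: white egg cup, 45 mm across, 58 mm high.
- teaspoon: Bystander: steel teaspoon, 138 mm long (x), lying near the worktop's front edge.
- timer: Bystander: white kitchen timer, 66 mm square, 42 mm high.
Mind the look-alikes: they are no part of the job. Leave any blue or turquoise look-alike of the tamper alone.

How it is judged:
On the way, in this order (a step that is already met when the one before it is completed fails the run):
1. everything that stood on the shelf stands upright on the worktop, before either wedge is driven home (height (world z) of each of jam_jar, honey_jar, tin_small below 0.02 m and angle between each of jam_jar, honey_jar, tin_small's own z axis and vertical below 0.2 rad and value of joint each of end_left, end_right above 0.002 m), for 0.2 s.
2. with the shelf still empty, the tamper presses a wedge down with its end panel closed tight (gap under 1.2 mm) (height (world z) of each of jam_jar, honey_jar, tin_small below 0.02 m and ((value of joint end_left below 0.0012 m and contact force between tamper and wedge_left above 4 N) or (value of joint end_right below 0.0012 m and contact force between tamper and wedge_right above 4 N))).
3. with the shelf still empty, the tamper presses the other wedge down with both end panels closed tight (height (world z) of each of jam_jar, honey_jar, tin_small below 0.02 m and value of joint each of end_left, end_right below 0.0012 m and (contact force between tamper and wedge_left above 4 N or contact force between tamper and wedge_right above 4 N)).
At the end, for the whole second after the job is handed in: Both end gaps under 1.5 mm, wedges home (tops no more than 5 mm above their 108 mm home height), tamper upright on the coaster within 22 mm of its centre, every jar or tin of the job upright and at rest on the board, its centre within 60 mm of the board's long centre line (value of joint each of end_left, end_right below 0.0015 m and z of wedge_left in the frame of bench between 0.005 and 0.023 m and angle between each of wedge_left, wedge_right's own z axis and vertical below 0.12 rad and z of wedge_right in the frame of bench between 0.005 and 0.023 m and z of jam_jar in the frame of bench between 0.074 and 0.086 m and x of jam_jar in the frame of bench between -0.06 and 0.06 m and y of jam_jar in the frame of bench between -0.1 and 0.1 m and angle between each of jam_jar, honey_jar, tin_small's own z axis and vertical below 0.15 rad and linear speed of each of jam_jar, honey_jar, tin_small, tamper below 0.03 m/s and z of honey_jar in the frame of bench between 0.074 and 0.086 m and x of honey_jar in the frame of bench between -0.06 and 0.06 m and y of honey_jar in the frame of bench between -0.1 and 0.1 m and z of tin_small in the frame of bench between 0.074 and 0.086 m and x of tin_small in the frame of bench between -0.06 and 0.06 m and y of tin_small in the frame of bench between -0.1 and 0.1 m and horizontal distance between tamper and coaster below 0.022 m and height (world z) of tamper between 0.006 and 0.014 m and angle between tamper's own z axis and vertical below 0.1 rad); the robot touches nothing.
It fails at once if the espresso cup is disturbed (moved over 3 cm) (distance of espresso_cup from where it was at the start of the episode above 0.03 m).
It fails at once if the egg cup is disturbed (moved over 3 cm) (distance of egg_cup from where it was at the start of the episode above 0.03 m).
It fails at once if the teaspoon is disturbed (moved over 3 cm) (distance of teaspoon from where it was at the start of the episode above 0.03 m).
It fails at once if the timer is disturbed (moved over 3 cm) (distance of timer from where it was at the start of the episode above 0.03 m).
Of jam_jar, honey_jar, tin_small only 2 to 3 are there at a start; the rules pass over those that are not, and their reading is None.
At some moment in a run one of tin_small, honey_jar may be knocked a few centimetres aside while the robot is not near it.
It also fails if it takes over 210 s, if anything falls off the work surface, if the arm or the gripper's body presses on something with over 40 N, if the wrist force passes 120 N, or if a joint passes its speed limit or range.

ROBOT

A 7-joint arm with a two-finger parallel gripper is mounted at the origin on a cart in front of the work surface, level with it; the furniture and walls round the work are solid. World frame = base frame: x ahead of the robot, y to its left, z up, the work surface at z = 0. Lengths are in m, angles in rad, forces in N, time in s.
With the tool pointing down it reaches from about 0.35 to 0.9 m from the base axis. Payload 8.1 kg.
Tool frame: the origin (TCP) lies at the very end of the fingers, on their centre line; the grasp point (between the pads) lies 19 mm behind it; z points along the fingers, y is the line along which they close (so a half turn about z gives the same grasp; the last joint's range is limited). The gripper opens to 92 mm and grips with 3 to 60 N. Pads are 19 mm wide; open, the fingers measure 130 mm over their backs; the gripper's body (75 mm by 190 mm) begins 47 mm behind the grasp point.
Start: joints at [-1.343, 0.434, 0.025, 1.573, -0.012, 1.134, -0.075], TCP at [0.203, 0.591, 0.188] pointing down, gripper open.
Joint ranges: [-2.62, 2.62], [-0.44, 2.09], [-1.27, 1.32], [0.08, 2.57], [-1.32, 4.46], [0.12, 2], [-2.74, 2.74]. Speed limits (rad/s): [2.22, 2.22, 3.01, 3.01, 3.14, 3.14, 3.14].

INTERFACE

Orientations are given as a rotation vector (axis times angle).
In Python, from cell import arm gives the robot as it stands.
- The arm moves only by the shell command python3 -m pendant 'ROWS' [FORCE]. ROWS is a JSON object of lists of equal length, an entry for each row: "slide": the shift along the tool's x, y, z in units of 0.3 m (1.0 is 0.3 m), a list of three; "dr": the turn, a rotation vector about the tool's x, y, z in units of 0.12 rad (1.0 is 0.12 rad), a list of three; "claw": the opening, from 0 (shut) to 1 (fully open). In form: {"slide": [[tx, ty, tz], ...], "dr": [[ax, ay, az], ...], "claw": [claw, ...]}. A call has 1 to 10 rows; each row shifts and turns the commanded pose from where the row before left it, along the tool's axes as they then stand; what a row does not reach is not made up. A row lasts 1/10 s, in which the tool goes at most 50 mm and 8.59 degrees, less where a joint would pass 70% of its speed; a pose out of reach is approached as far as the arm can. A call with a number of a shift or a turn outside -1 to 1 is refused whole. A call with a gripper value outside its range is refused whole. The fingers move at their own pace and stop on an object; FORCE is the grip in N (left out, the last holds). Time passes only in rows, so rows that do not move let the fingers close. It gives the time, the measured TCP pose, the force, the opening and the grip force at its end, in the units of the state.
- arm.observe(): the state, without advancing time (a new reading comes with each control period).
- arm.get_image(name): name is "scene" or "top"; returns the picture (480x640x3 uint8, red, green, blue); there is no depth.
- arm.calibration(name): a dict with "K" (3x3 intrinsics, pixels), "xyz" and "orientation" of the camera in the world. Camera axes: x right, y up, looking along -z (the intrinsics and any distortion apply to the point x, -y, -z); pixel columns grow to the right and rows downward; lengths in m; the calibration is good to about 2 mm. A picture is of the moment at which its call begins. calibration takes no time and is no camera call.
- arm.sign_off(): hands the job in; it is judged then, once.
The state is a dict: "clock": time; "joints": joint angles; "dq": joint speeds; "joint_efforts": joint torques, N m; "position": TCP position; "ee_rot": TCP orientation; "force": force on the tool from outside, world axes, zero at the start; "ft_torque": the same for the moment, N m; "width": opening from 0.0 (shut) to 1.0 (fully open); "gripper_force": force on a finger pad.
Only numpy, scipy, OpenCV 4.12 (cv2) and the standard library are available. Lean on these libraries where they do the work, as an engineer would, in place of code of your own. Each camera call takes 0.05 s, during which the arm holds its last target. There are 200 camera calls.

## Working session

There is one attempt and no reset: what is moved stays moved. The work goes in short steps, Python scripts to look and compute and a shell command to move; the robot and the scene stay as the last step left them, time stands still between calls to the robot, and variables do not carry over. Pictures are saved under pics/ and viewed, at most 14 in all, crops included, and the job is handed in when it is done.

```bash
mkdir -p pics; ls; python3 - <<'E'
from cell import arm
import cv2
s=arm.observe();print({k:(s[k]) for k in ("clock","position","ee_rot","force","width")})
for n in("scene","top"):
    im=arm.get_image(n);cv2.imwrite(f"pics/{n}0.png",im[:,:,::-1]);print(n,arm.calibration(n))
E
```

```text
pics
{'clock': 0.0, 'position': array([0.20291451, 0.59056426, 0.18754887]), 'ee_rot': array([-5.17434977e-01, -3.09860779e+00,  2.43436094e-03]), 'force': array([ 0.46316778, -0.90725536,  0.63322116]), 'width': 1.0007361022437453}
scene {'K': array([[435.93070971,   0.        , 317.04593347],
       [  0.        , 435.93070971, 235.84124124],
       [  0.        ,   0.        ,   1.        ]]), 'xyz': array([-0.31915161,  0.83419807,  0.58188848]), 'orientation': array([ 0.64713886, -1.25133499, -1.91470767])}
top {'K': array([[587.21895418,   0.        , 322.57096879],
       [  0.        , 587.21895418, 236.32346651],
       [  0.        ,   0.        ,   1.        ]]), 'xyz': array([0.31579201, 0.18659598, 1.50478461]), 'orientation': array([ 0.12856872, -0.13349215, -1.59159979])}
```

View pics/scene0.png

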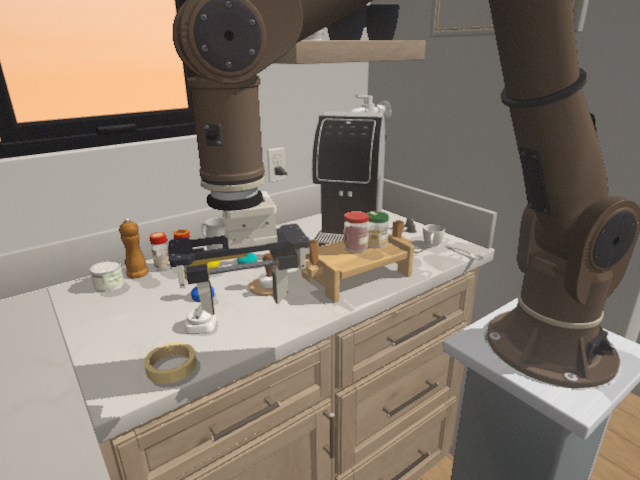

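View pics/top0.png

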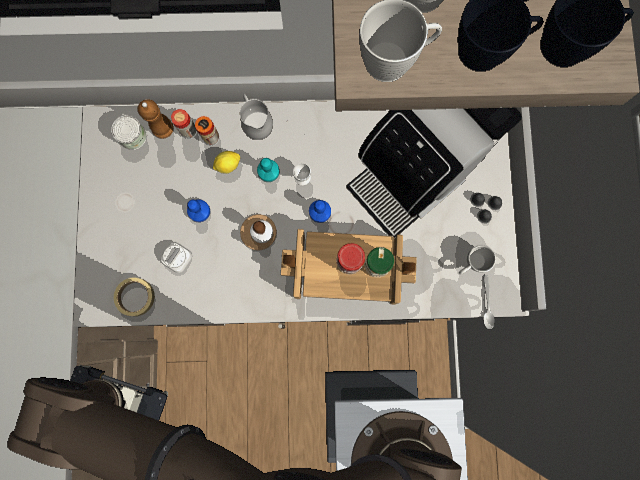

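The top view shows the bench at about (350,265), the red-lidded jam jar at (350,258) and the green-lidded honey jar at (380,261). The wedges are at about (289,262) and (407,267).

Tamper candidates:
- Blue at (198,210) and (320,210), and turquoise at (268,170): all look-alikes.
- Brown handle at (260,228) on the cork coaster: this fits the description (wooden handle, on the coaster).

The tin at (127,132) is not on the shelf. I'll confirm all this in a crop.

```bash
cat > h.py <<'E'
import numpy as np, cv2
from cell import arm
from scipy.spatial.transform import Rotation as R
def ray(n,u,v):
    c=arm.calibration(n);K=c["K"]
    d=np.array([(u-K[0,2])/K[0,0],-(v-K[1,2])/K[1,1],-1.])
    return np.array(c["xyz"]),R.from_rotvec(c["orientation"]).as_matrix()@d
def pt(n,u,v,z):
    o,d=ray(n,u,v);return o+d*(z-o[2])/d[2]
def proj(n,p):
    c=arm.calibration(n);K=c["K"];q=R.from_rotvec(c["orientation"]).as_matrix().T@(np.array(p)-c["xyz"])
    return K[0,0]*q[0]/-q[2]+K[0,2],K[1,1]*-q[1]/-q[2]+K[1,2]
def snap(n,f):
    im=arm.get_image(n)[:,:,::-1].copy();cv2.imwrite(f"pics/{f}.png",im);return im
def crop(im,x0,y0,x1,y1,s,f):
    cv2.imwrite(f"pics/{f}.png",cv2.resize(im[y0:y1,x0:x1],None,fx=s,fy=s,interpolation=cv2.INTER_CUBIC))
E
python3 - <<'E'
from h import *
im=cv2.imread("pics/top0.png");crop(im,230,190,430,310,4,"c1")
crop(cv2.imread("pics/scene0.png"),240,200,440,310,4,"c2")
hsv=cv2.cvtColor(im,cv2.COLOR_BGR2HSV)
for nm,lo,hi,z,box in(("red",(0,120,60),(8,255,255),.177,(330,240,365,275)),("green",(50,80,20),(85,255,255),.164,(362,245,400,280))):
    x0,y0,x1,y1=box;m=cv2.inRange(hsv,lo,hi)
    if nm=="red":m|=cv2.inRange(hsv,(172,120,60),(180,255,255))
    m=m[y0:y1,x0:x1];c=max(cv2.findContours(m,0,2)[0],key=cv2.contourArea)
    (u,v),r=cv2.minEnclosingCircle(c);print(nm,u+x0,v+y0,r,pt("top",u+x0,v+y0,z))
for nm,u,v,z in(("tamper knob",260,228,.095),("coaster",258,232,.009),("spoon",486,300,0),("cup",481,259,.056),("egg",302,174,.05),("timer",175,257,.042),("blue",320,210,.08),("blue2",198,210,.08),("turq",268,170,.08),("wl",289,262,.14),("wr",407,267,.14)):
    print(nm,pt("top",u,v,z).round(3))
E
```

```text
red 350.8720932006836 256.7441864013672 14.141016960144043 [0.48980794 0.11632333 0.177     ]
green 380.08104705810547 260.31795501708984 13.350656509399414 [0.4815666  0.04875321 0.164     ]
tamper knob [0.577 0.331 0.095]
coaster [0.582 0.345 0.009]
spoon [ 0.393 -0.234  0.   ]
cup [ 0.492 -0.213  0.056]
egg [0.723 0.228 0.05 ]
timer [0.518 0.551 0.042]
blue [0.621 0.184 0.08 ]
blue2 [0.629 0.486 0.08 ]
turq [0.727 0.312 0.08 ]
wl [0.486 0.259 0.14 ]
wr [ 0.467 -0.016  0.14 ]
```

View pics/c1.png

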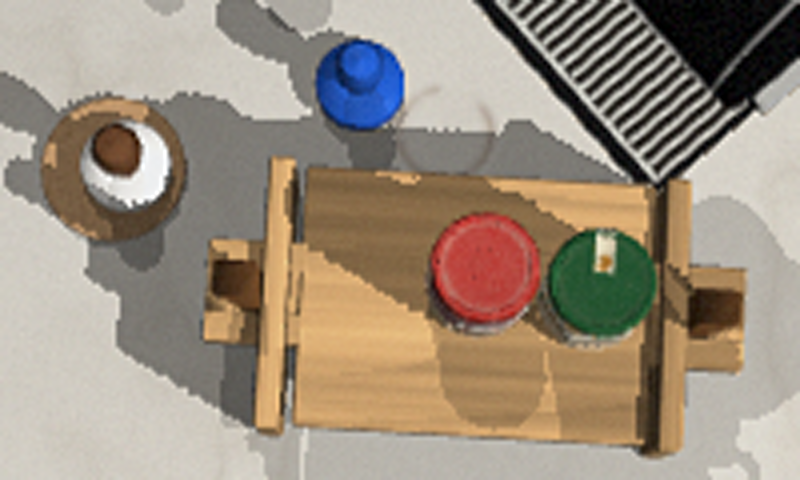

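View pics/c2.png

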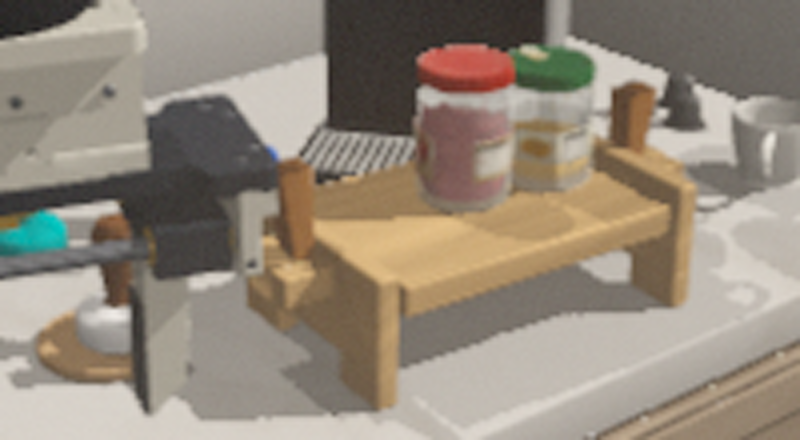

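The crops confirm it: the brown-handled tamper stands on the cork coaster (crop px 115,150). Blue at (360,85) is a look-alike. Only the jam and honey jars are on the board, so tin_small is absent. Next I work out the bench pose, the wedge tops, free parking spots and the first move.

```bash
cat >> h.py <<'E'
def to(x,y,z):
    """slide (tool units) and residual turn to world-aligned grasp: tool x=+y, y=+x, z=-z"""
    s=arm.observe();M=R.from_rotvec(s["ee_rot"]).as_matrix();T=np.array([[0,1,0],[1,0,0],[0,0,-1.]])
    r=R.from_matrix(M.T@T).as_rotvec()
    d=np.array([x,y,z])-s["position"]
    print("t",round(s["clock"],2),"pos",s["position"].round(4),"F",np.round(s["force"],1),"w",round(s["width"]*92,1),"gf",np.round(s["gripper_force"],1))
    print(" turn units",(r/.12).round(2),"slide units(aligned)",(d@T/.3).round(3))
E
python3 - <<'E'
from h import *
C=lambda u,v,z:pt("top",230+u/4,190+v/4,z)
tl=C(203,291,.08);tr=C(745,320,.08)
print("tenon ends",tl,tr,"mid",(tl+tr)/2,"len",np.linalg.norm(tl-tr),"yaw",np.degrees(np.arctan2(-(tl-tr)[0],(tl-tr)[1])))
co=[C(*q,.08) for q in((307,168),(645,185),(293,426),(640,443))];print("board",np.mean(co,0))
for z in(.128,.138,.148):print(z,"wl",C(237,275,z).round(3),"wr",C(716,305,z).round(3))
print("machine",[pt("top",u,v,z).round(3) for u,v,z in((393,233,.03),(360,155,.3),(440,200,.3))])
print("free",[pt("top",u,v,0).round(3) for u,v in((225,265),(215,295),(230,195),(133,297),(225,318))])
im=cv2.imread("pics/top0.png");im2=cv2.cvtColor(im,cv2.COLOR_BGR2HSV)
to(.49,.116,.30)
E
```

```text
tenon ends [0.4919866  0.28284557 0.08      ] [ 0.46602019 -0.04703961  0.08      ] mid [0.47900339 0.11790298 0.08      ] len 0.33090555633893964 yaw -4.500670580869527
board [0.47975957 0.11943544 0.08      ]
0.128 wl [0.495 0.259 0.128] wr [ 0.47  -0.023  0.128]
0.138 wl [0.494 0.259 0.138] wr [ 0.469 -0.021  0.138]
0.148 wl [0.492 0.258 0.148] wr [ 0.468 -0.019  0.148]
machine [array([ 0.567, -0.001,  0.03 ]), array([0.692, 0.096, 0.3  ]), array([ 0.589, -0.068,  0.3  ])]
free [array([0.5  , 0.432, 0.   ]), array([0.423, 0.457, 0.   ]), array([0.684, 0.419, 0.   ]), array([0.423, 0.667, 0.   ]), array([0.364, 0.432, 0.   ])]
t 0.1 pos [0.2029 0.5906 0.1876] F [-0.2  1.1 -0.5] w 92.2 gf 0.0
 turn units [-1.000e-02  1.000e-02  1.033e+01] slide units(aligned) [-1.582  0.957 -0.375]
```

```bash
python3 -m pendant '{"slide":[[0,0,-0.125],[0,0,-0.125],[0,0,-0.125]],"dr":[[0,0,0],[0,0,0],[0,0,0]],"claw":[1,1,1]}' 20
python3 -m pendant '{"slide":[[0,0,0],[0,0,0],[0,0,0],[0,0,0],[0,0,0],[0,0,0],[0,0,0],[0,0,0],[0,0,0],[0,0,0]],"dr":[[0,0,1],[0,0,1],[0,0,1],[0,0,1],[0,0,1],[0,0,1],[0,0,1],[0,0,1],[0,0,1],[0,0,1]],"claw":[1,1,1,1,1,1,1,1,1,1]}' 
python3 -c "
from h import *
to(.49,.116,.30)"
```

```text
clock: 0.4
position: [0.2029, 0.5906, 0.3016]
ee_rot: [-0.517, -3.099, 0.002]
force: [1.2, 0.6, -0.4]
width: 0.996
gripper_force: 0.0
clock: 1.4
position: [0.2029, 0.5908, 0.3003]
ee_rot: [2.182, 2.26, -0.001]
force: [-0.2, 0.2, -0.5]
width: 1.0
gripper_force: 0.0
t 1.4 pos [0.2029 0.5908 0.3003] F [-0.2  0.2 -0.5] w 92.0 gf 0.0
 turn units [-0.    0.01  0.29] slide units(aligned) [-1.583e+00  9.570e-01  1.000e-03]
```

```bash
python3 -m pendant '{"slide":[[0,0,0],[-0.13,0.08,0],[-0.13,0.08,0],[-0.13,0.08,0],[-0.13,0.08,0],[-0.13,0.08,0],[-0.13,0.08,0],[-0.13,0.08,0],[-0.13,0.08,0],[-0.13,0.08,0]],"dr":[[0,0,0.3],[0,0,0],[0,0,0],[0,0,0],[0,0,0],[0,0,0],[0,0,0],[0,0,0],[0,0,0],[0,0,0]],"claw":[1,1,1,1,1,1,1,1,1,1]}' >/dev/null
python3 -m pendant '{"slide":[[-0.13,0.08,0],[-0.13,0.08,0],[-0.15,0.077,0],[0,0,0]],"dr":[[0,0,0],[0,0,0],[0,0,0],[0,0,0]],"claw":[1,1,1,1]}' 
python3 -c "
from h import *
to(.49,.116,.126)"
```

```text
clock: 2.8
position: [0.494, 0.1112, 0.3011]
ee_rot: [2.227, 2.212, -0.001]
force: [0.0, 0.5, 0.8]
width: 0.998
gripper_force: 0.0
t 2.8 pos [0.494  0.1112 0.3011] F [0.  0.5 0.8] w 91.9 gf 0.0
 turn units [ 0.01  0.02 -0.05] slide units(aligned) [ 0.016 -0.013  0.584]
```

```bash
python3 -m pendant '{"slide":[[0.016,-0.013,0.1],[0,0,0.12],[0,0,0.12],[0,0,0.12],[0,0,0.12],[0,0,0],[0,0,0],[0,0,0],[0,0,0],[0,0,0]],"dr":[[0,0,0],[0,0,0],[0,0,0],[0,0,0],[0,0,0],[0,0,0],[0,0,0],[0,0,0],[0,0,0],[0,0,0]],"claw":[1,1,1,1,1,1,0,0,0,0]}' 25
python3 -m pendant '{"slide":[[0,0,0],[0,0,0],[0,0,0],[0,0,0],[0,0,-0.05],[0,0,-0.1],[0,0,-0.1],[0,0,-0.1],[0,0,-0.1],[0,0,0]],"dr":[[0,0,0],[0,0,0],[0,0,0],[0,0,0],[0,0,0],[0,0,0],[0,0,0],[0,0,0],[0,0,0],[0,0,0]],"claw":[0,0,0,0,0,0,0,0,0,0]}' 
python3 -c "
from h import *
to(.44,.365,.25)"
```

```text
clock: 3.8
position: [0.4887, 0.1239, 0.1281]
ee_rot: [2.216, 2.225, 0.004]
force: [1.7, 0.1, 1.1]
width: 0.699
gripper_force: 1.4
clock: 4.8
position: [0.4896, 0.1238, 0.2653]
ee_rot: [2.216, 2.224, 0.009]
force: [-0.2, 0.1, -3.6]
width: 0.678
gripper_force: 25.0
t 4.8 pos [0.4896 0.1238 0.2653] F [-0.2  0.1 -3.6] w 62.4 gf 25.0
 turn units [ 0.04 -0.02  0.03] slide units(aligned) [ 0.804 -0.165  0.051]
```

```bash
python3 -m pendant '{"slide":[[0.08,-0.016,0],[0.12,-0.02,0],[0.12,-0.03,0],[0.12,-0.03,0],[0.12,-0.02,0],[0.12,-0.02,0],[0.12,-0.02,0],[0.02,-0.009,0],[0,0,0],[0,0,0]],"dr":[[0,0,0],[0,0,0],[0,0,0],[0,0,0],[0,0,0],[0,0,0],[0,0,0],[0,0,0],[0,0,0],[0,0,0]],"claw":[0,0,0,0,0,0,0,0,0,0]}' 
python3 -c "
from h import *
to(.44,.37,.048)"
```

```text
clock: 5.8
position: [0.4374, 0.3679, 0.261]
ee_rot: [2.218, 2.224, -0.003]
force: [0.3, -0.7, -2.6]
width: 0.686
gripper_force: 25.0
t 5.8 pos [0.4374 0.3679 0.261 ] F [ 0.3 -0.7 -2.6] w 63.1 gf 25.0
 turn units [-0.01  0.01  0.02] slide units(aligned) [0.007 0.009 0.71 ]
```

```bash
python3 -m pendant '{"slide":[[0,0,0.1],[0,0,0.12],[0,0,0.12],[0,0,0.12],[0,0,0.12],[0,0,0.08],[0,0,0.03],[0,0,0.01],[0,0,0],[0,0,0]],"dr":[[0,0,0],[0,0,0],[0,0,0],[0,0,0],[0,0,0],[0,0,0],[0,0,0],[0,0,0],[0,0,0],[0,0,0]],"claw":[0,0,0,0,0,0,0,0,0,0]}' 
python3 -c "
from h import *
to(.44,.37,.048)"
```

```text
clock: 6.8
position: [0.4384, 0.3698, 0.0533]
ee_rot: [-2.218, -2.225, -0.004]
force: [-0.2, 0.6, -3.2]
width: 0.682
gripper_force: 25.0
t 6.8 pos [0.4384 0.3698 0.0533] F [-0.2  0.6 -3.2] w 62.7 gf 25.0
 turn units [ 0.01 -0.01  0.03] slide units(aligned) [0.001 0.005 0.018]
```

Still hanging about 5 mm up. I'll creep down, release and rise.

```bash
python3 -m pendant '{"slide":[[0,0,0.008],[0,0,0.006],[0,0,0.003],[0,0,0],[0,0,0]],"dr":[[0,0,0],[0,0,0],[0,0,0],[0,0,0],[0,0,0]],"claw":[0,0,0,0,0]}' 
python3 -m pendant '{"slide":[[0,0,0],[0,0,0],[0,0,0],[0,0,-0.06],[0,0,-0.12],[0,0,-0.14],[0,0,-0.14],[0,0,-0.14],[0,0,-0.14],[0,0,0]],"dr":[[0,0,0],[0,0,0],[0,0,0],[0,0,0],[0,0,0],[0,0,0],[0,0,0],[0,0,0],[0,0,0],[0,0,0]],"claw":[0.85,1,1,1,1,1,1,1,1,1]}' 
cat >> h.py <<'E'
def find(im,colour,z,n="top"):
    hsv=cv2.cvtColor(im,cv2.COLOR_BGR2HSV)
    m=cv2.inRange(hsv,(50,80,20),(80,255,255)) if colour=="green" else cv2.inRange(hsv,(0,120,60),(8,255,255))|cv2.inRange(hsv,(172,120,60),(180,255,255))
    for c in cv2.findContours(m,0,2)[0]:
        if cv2.contourArea(c)>200:
            (u,v),r=cv2.minEnclosingCircle(c);print(colour,round(u),round(v),"r",round(r,1),pt(n,u,v,z).round(4))
E
python3 - <<'E'
from h import *
im=snap("top","t1");find(im,"red",.097);find(im,"green",.164)
to(.4816,.0488,.29)
E
```

```text
clock: 7.3
position: [0.4379, 0.3702, 0.0479]
ee_rot: [-2.217, -2.226, -0.003]
force: [-1.1, -0.0, 6.4]
width: 0.681
gripper_force: 25.0
clock: 8.3
position: [0.4399, 0.371, 0.2746]
ee_rot: [-2.217, -2.225, -0.015]
force: [0.5, 1.0, 0.2]
width: 1.0
gripper_force: 0.0
red 180 118 r 9.8 [0.8614 0.5303 0.097 ]
green 380 260 r 13.4 [0.4816 0.0488 0.164 ]
t 8.35 pos [0.4387 0.3703 0.2716] F [-0.6  0.8 -1.1] w 91.8 gf 0.0
 turn units [ 0.03 -0.04  0.03] slide units(aligned) [-1.072  0.143 -0.061]
```

```bash
python3 -m pendant '{"slide":[[-0.08,0.01,-0.06],[-0.13,0.02,0],[-0.13,0.02,0],[-0.13,0.02,0],[-0.13,0.02,0],[-0.13,0.02,0],[-0.13,0.02,0],[-0.13,0.013,0],[-0.082,0,0],[0,0,0]],"dr":[[0,0,0],[0,0,0],[0,0,0],[0,0,0],[0,0,0],[0,0,0],[0,0,0],[0,0,0],[0,0,0],[0,0,0]],"claw":[1,1,1,1,1,1,1,1,1,1]}' >/dev/null
python3 -m pendant '{"slide":[[0,0,0],[0,0,0],[0,0,0]],"dr":[[0,0,0],[0,0,0],[0,0,0]],"claw":[1,1,1]}' >/dev/null
python3 - <<'E'
from h import *
im=snap("top","t2");find(im,"red",.097);find(im,"green",.164)
to(.4816,.0488,.113)
E
```

```text
red 248 285 r 13.4 [0.4391 0.3609 0.097 ]
red 180 118 r 9.8 [0.8614 0.5303 0.097 ]
t 9.7 pos [0.4814 0.049  0.2864] F [-0.3  0.1 -0.4] w 91.8 gf 0.0
 turn units [-0.    0.    0.05] slide units(aligned) [-0.001  0.001  0.578]
```

Jam is upright at (0.439, 0.361). Next I grasp the honey jar.

```bash
python3 -m pendant '{"slide":[[0,0,0.1],[0,0,0.12],[0,0,0.12],[0,0,0.12],[0,0,0.11],[0,0,0],[0,0,0],[0,0,0],[0,0,0],[0,0,0]],"dr":[[0,0,0],[0,0,0],[0,0,0],[0,0,0],[0,0,0],[0,0,0],[0,0,0],[0,0,0],[0,0,0],[0,0,0]],"claw":[1,1,1,1,1,1,1,0,0,0]}' 20
python3 -m pendant '{"slide":[[0,0,0],[0,0,0],[0,0,0],[0,0,0],[0,0,-0.05],[0,0,-0.12],[0,0,-0.14],[0,0,-0.14],[0,0,-0.05],[0,0,0]],"dr":[[0,0,0],[0,0,0],[0,0,0],[0,0,0],[0,0,0],[0,0,0],[0,0,0],[0,0,0],[0,0,0],[0,0,0]],"claw":[0,0,0,0,0,0,0,0,0,0]}' 
python3 -c "
from h import *
to(.48,.455,.26)"
```

```text
clock: 10.7
position: [0.4823, 0.0482, 0.1169]
ee_rot: [2.216, 2.226, 0.003]
force: [-0.5, -0.0, 0.6]
width: 0.785
gripper_force: 0.0
clock: 11.7
position: [0.4827, 0.0481, 0.2677]
ee_rot: [2.216, 2.225, 0.006]
force: [-0.2, -0.7, -2.8]
width: 0.681
gripper_force: 20.0
t 11.7 pos [0.4827 0.0481 0.2677] F [-0.2 -0.7 -2.8] w 62.7 gf 20.0
 turn units [ 0.03 -0.01  0.03] slide units(aligned) [ 1.356 -0.009  0.026]
```

```bash
python3 -m pendant '{"slide":[[0.08,0,0],[0.14,0,0],[0.14,0,0],[0.14,0,0],[0.14,0,0],[0.14,0,0],[0.14,0,0],[0.14,0,0],[0.14,0,0],[0.1,0,0]],"dr":[[0,0,0],[0,0,0],[0,0,0],[0,0,0],[0,0,0],[0,0,0],[0,0,0],[0,0,0],[0,0,0],[0,0,0]],"claw":[0,0,0,0,0,0,0,0,0,0]}' >/dev/null
python3 -m pendant '{"slide":[[0.056,0,0],[0,0,0],[0,0,0],[0,0,0.1],[0,0,0.12],[0,0,0.14],[0,0,0.14],[0,0,0.12],[0,0,0.06],[0,0,0]],"dr":[[0,0,0],[0,0,0],[0,0,0],[0,0,0],[0,0,0],[0,0,0],[0,0,0],[0,0,0],[0,0,0],[0,0,0]],"claw":[0,0,0,0,0,0,0,0,0,0]}' 
python3 -c "
from h import *
to(.48,.455,.035)"
```

```text
clock: 13.7
position: [0.4784, 0.4513, 0.0584]
ee_rot: [2.219, 2.223, -0.01]
force: [-0.2, 0.3, -1.9]
width: 0.678
gripper_force: 20.0
t 13.7 pos [0.4784 0.4513 0.0584] F [-0.2  0.3 -1.9] w 62.4 gf 20.0
 turn units [-0.03  0.04  0.02] slide units(aligned) [0.012 0.005 0.078]
```

```bash
python3 -m pendant '{"slide":[[0,0,0.03],[0,0,0.03],[0,0,0.012],[0,0,0.006],[0,0,0],[0,0,0]],"dr":[[0,0,0],[0,0,0],[0,0,0],[0,0,0],[0,0,0],[0,0,0]],"claw":[0,0,0,0,0,0]}' 
python3 -c "
from h import *
to(.48,.455,.035)"
```

```text
clock: 14.3
position: [0.4801, 0.455, 0.0388]
ee_rot: [-2.217, -2.226, -0.001]
force: [0.2, -0.5, -2.1]
width: 0.679
gripper_force: 20.0
t 14.3 pos [0.4801 0.455  0.0388] F [ 0.2 -0.5 -2.1] w 62.4 gf 20.0
 turn units [ 0.   -0.    0.03] slide units(aligned) [ 0.    -0.     0.013]
```

```bash
python3 -m pendant '{"slide":[[0,0,0.008],[0,0,0.005],[0,0,0.002],[0,0,0]],"dr":[[0,0,0],[0,0,0],[0,0,0],[0,0,0]],"claw":[0,0,0,0]}' 
python3 -m pendant '{"slide":[[0,0,0],[0,0,0],[0,0,0],[0,0,-0.06],[0,0,-0.12],[0,0,-0.14],[0,0,-0.14],[0,0,-0.14],[0,0,-0.14],[0,0,0]],"dr":[[0,0,0],[0,0,0],[0,0,0],[0,0,0],[0,0,0],[0,0,0],[0,0,0],[0,0,0],[0,0,0],[0,0,0]],"claw":[0.85,1,1,1,1,1,1,1,1,1]}' 
python3 - <<'E'
from h import *
im=snap("top","t3");print(arm.observe()["joints"].round(2))
crop(im,150,180,450,330,2.6,"c3")
hsv=cv2.cvtColor(im,cv2.COLOR_BGR2HSV)
find(im,"red",.097);find(im,"green",.084)
to(.577,.331,.25)
E
```

```text
clock: 14.7
position: [0.4802, 0.4556, 0.0362]
ee_rot: [-2.216, -2.225, -0.003]
force: [-5.5, -3.6, 17.1]
width: 0.68
gripper_force: 20.0
clock: 15.7
position: [0.4827, 0.4563, 0.2623]
ee_rot: [-2.217, -2.225, -0.016]
force: [0.8, -0.4, -0.7]
width: 1.001
gripper_force: 0.0
[-1.16  0.48  0.51  1.4  -0.24  1.32 -0.63]
red 248 285 r 13.4 [0.4391 0.3609 0.097 ]
red 180 118 r 9.8 [0.8614 0.5303 0.097 ]
green 211 268 r 12.5 [0.4816 0.4522 0.084 ]
t 15.75 pos [0.4815 0.4556 0.259 ] F [ 0.2  0.4 -0.6] w 92.0 gf 0.0
 turn units [ 0.03 -0.03  0.03] slide units(aligned) [-0.415  0.318  0.03 ]
```

View pics/c3.png

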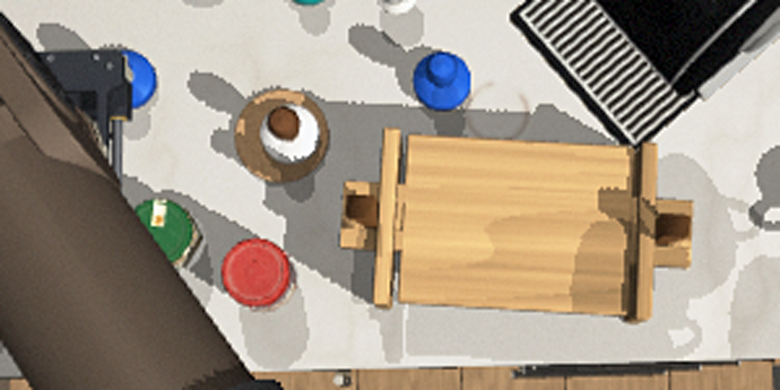

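Both jars are parked upright, with jam at crop (256,272) and honey at (165,230). The tamper is on the coaster at crop (285,125). I now turn the gripper so it closes along world y, and locate the tamper foot.

```bash
python3 -m pendant '{"slide":[[0,0,0],[0,0,0],[0,0,0],[0,0,0],[0,0,0],[0,0,0],[0,0,0],[0,0,0],[0,0,0],[0,0,0]],"dr":[[0,0,-1],[0,0,-1],[0,0,-1],[0,0,-1],[0,0,-1],[0,0,-1],[0,0,-1],[0,0,-1],[0,0,-1],[0,0,-1]],"claw":[1,1,1,1,1,1,1,1,1,1]}' >/dev/null
python3 -m pendant '{"slide":[[0,0,0],[0,0,0],[0,0,0],[0,0,0],[0,0,0]],"dr":[[0,0,-1],[0,0,-1],[0,0,-1],[0,0,0],[0,0,0]],"claw":[1,1,1,1,1]}' >/dev/null
sed -i 's/def to(x,y,z):/def to(x,y,z,T=np.diag([-1.,1,-1])):/; s/;T=np.array(\[\[0,1,0\],\[1,0,0\],\[0,0,-1.\]\])//' h.py
python3 - <<'E'
from h import *
im=cv2.imread("pics/t3.png")
x0,y0=240,210;sub=im[y0:255,x0:282];hsv=cv2.cvtColor(sub,cv2.COLOR_BGR2HSV)
m=cv2.inRange(hsv,(0,0,150),(180,60,255));c=max(cv2.findContours(m,0,2)[0],key=cv2.contourArea);(u,v),r=cv2.minEnclosingCircle(c)
print("foot",u+x0,v+y0,r,pt("top",u+x0,v+y0,.033).round(4))
k=cv2.inRange(hsv,(3,90,30),(15,255,140));c=max(cv2.findContours(k,0,2)[0],key=cv2.contourArea);(u,v),r=cv2.minEnclosingCircle(c)
print("knob",u+x0,v+y0,r,pt("top",u+x0,v+y0,.090).round(4))
print(arm.observe()["joints"].round(2));to(.577,.332,.2)
E
```

```text
foot 260.5 214.0 20.88669776916504 [0.6246 0.3361 0.033 ]
knob 257.80327796936035 234.3278694152832 17.199947357177734 [0.562  0.3373 0.09  ]
[-0.94  0.46  0.16  1.38 -0.07  1.31  0.78]
t 17.25 pos [0.4796 0.4544 0.2547] F [ 0.4 -0.1 -0.1] w 92.2 gf 0.0
 turn units [-0.01 -0.01 -0.09] slide units(aligned) [-0.325 -0.408  0.182]
```

```bash
python3 - <<'E'
from h import *
a=cv2.imread("pics/t3.png")[205:260,232:287];b=snap("scene","s1")
u,v=map(int,proj("scene",(.577,.332,.05)));print(u-30,v-30)
b=b[v-30:v+30,u-30:u+30]
cv2.imwrite("pics/c4.png",np.hstack([cv2.resize(a,(396,396),interpolation=2),cv2.resize(b,(396,396),interpolation=2)]))
E
```

```text
240 238
```

View pics/c4.png

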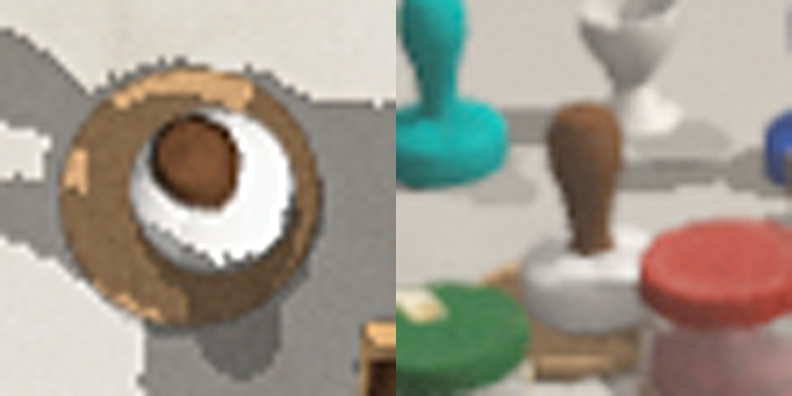

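The left panel shows the knob at about (259.2,227.6), the foot at (261.4,231.4) and the coaster centre at (258.4,232.4). The right panel shows the handle widest near the top, so I grip there.

```bash
python3 - <<'E'
from h import *
k=pt("top",259.2,227.6,.088);f=pt("top",261.4,231.4,.033-.004);c=pt("top",258.4,232.4,.009);print(k.round(4),f.round(4),c.round(4))
m=(k+f)/2;to(m[0],m[1],.2)
E
```

```text
[0.5791 0.334  0.088 ] [0.58   0.3346 0.029 ] [0.5812 0.3444 0.009 ]
t 17.3 pos [0.4797 0.4545 0.255 ] F [ 1.1 -0.3  0.6] w 91.9 gf 0.0
 turn units [-0.01 -0.01 -0.08] slide units(aligned) [-0.333 -0.401  0.183]
```

```bash
python3 -m pendant '{"slide":[[-0.08,-0.1,0],[-0.1,-0.12,0],[-0.1,-0.12,0],[-0.053,-0.06,0],[0,0,0],[0,0,0.1],[0,0,0.14],[0,0,0.14],[0,0,0],[0,0,0]],"dr":[[0,0,0],[0,0,0],[0,0,0],[0,0,0],[0,0,0],[0,0,0],[0,0,0],[0,0,0],[0,0,0],[0,0,0]],"claw":[1,1,1,1,1,1,1,1,1,1]}' 50
python3 -c "
from h import *
to(.5795,.3343,.056)"
```

```text
clock: 18.3
position: [0.5784, 0.3348, 0.1422]
ee_rot: [-0.011, -3.141, 0.001]
force: [0.6, -0.0, 1.1]
width: 1.002
gripper_force: 0.0
t 18.3 pos [0.5784 0.3348 0.1422] F [ 0.6 -0.   1.1] w 92.2 gf 0.0
 turn units [-0.   -0.01 -0.06] slide units(aligned) [-0.004 -0.002  0.287]
```

```bash
python3 -m pendant '{"slide":[[0,0,0.1],[0,0,0.1],[0,0,0.08],[0,0,0],[0,0,0],[0,0,0],[0,0,0],[0,0,0],[0,0,0],[0,0,0]],"dr":[[0,0,0],[0,0,0],[0,0,0],[0,0,0],[0,0,0],[0,0,0],[0,0,0],[0,0,0],[0,0,0],[0,0,0]],"claw":[1,1,1,1,0.5,0.3,0,0,0,0]}' 50
python3 -m pendant '{"slide":[[0,0,0],[0,0,0],[0,0,0],[0,0,0],[0,0,0]],"dr":[[0,0,0],[0,0,0],[0,0,0],[0,0,0],[0,0,0]],"claw":[0,0,0,0,0]}' 
python3 -c "
from h import *
to(.5795,.3343,.25)"
```

```text
clock: 19.3
position: [0.579, 0.3341, 0.0581]
ee_rot: [0.011, 3.141, 0.0]
force: [0.6, -0.5, 0.3]
width: 0.525
gripper_force: 0.0
clock: 19.8
position: [0.579, 0.3341, 0.0578]
ee_rot: [-0.011, -3.142, -0.0]
force: [-0.0, -0.5, -0.1]
width: 0.092
gripper_force: 0.0
t 19.8 pos [0.579  0.3341 0.0578] F [-0.  -0.5 -0.1] w 8.5 gf 0.0
 turn units [ 0.   -0.   -0.06] slide units(aligned) [-0.002  0.001 -0.641]
```

```bash
python3 - <<'E'
from h import *
b=snap("scene","s2");a=snap("top","t4")
u,v=map(int,proj("scene",(.579,.334,.05)));print(u,v,proj("top",(.579,.334,.05)))
cv2.imwrite("pics/c5.png",np.hstack([cv2.resize(a[180:280,210:310],(396,396),interpolation=2),cv2.resize(b[v-50:v+50,u-50:u+50],(396,396),interpolation=2)]))
E
```

```text
269 268 (np.float64(260.7889290209508), np.float64(230.34299650720519))
```

View pics/c5.png

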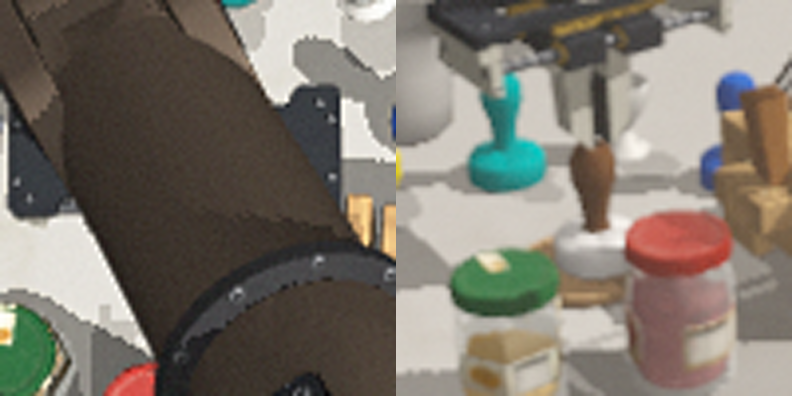

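```bash
python3 - <<'E'
from h import *
print("pred knob scene",proj("scene",(.579,.334,.095)),"obs 268.6,253.7; foot pred",proj("scene",(.579,.334,.012)),"obs bottom ~",219+198/3.96,218+275/3.96)
def tri(a,b):
    o1,d1=ray("top",*a);o2,d2=ray("scene",*b)
    A=np.stack([d1,-d2],1);t=np.linalg.lstsq(A,o2-o1,rcond=None)[0];p,q=o1+d1*t[0],o2+d2*t[1];print(p.round(4),q.round(4),np.linalg.norm(p-q))
tri((259.2,227.6),(268.6,256))
print("tip proj",proj("scene",arm.observe()["position"]),arm.observe()["width"],arm.observe()["position"])
E
```

```text
pred knob scene (np.float64(268.83732261881636), np.float64(253.4747599867623)) obs 268.6,253.7; foot pred (np.float64(270.6084116471743), np.float64(281.56331975675175)) obs bottom ~ 269.0 287.44444444444446
[0.5791 0.334  0.0875] [0.5797 0.3348 0.0877] 0.000938498976837623
tip proj (np.float64(269.653781745422), np.float64(266.26220144502724)) 0.02434736640721576 [0.57896884 0.33398707 0.05781096]
```

```bash
python3 - <<'E'
from h import *
b=snap("scene","s3");crop(b,220,185,340,300,5,"c6")
to(.579,.334,.058)
E
```

```text
t 19.95 pos [0.579  0.334  0.0578] F [0.8 0.7 0.3] w 0.9 gf 0.0
 turn units [-0.   -0.   -0.06] slide units(aligned) [-0.    -0.    -0.001]
```

View pics/c6.png

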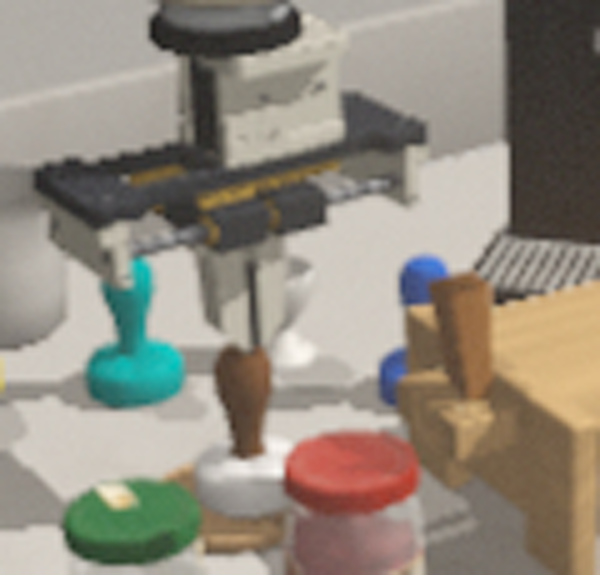

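```bash
python3 - <<'E'
from h import *
p=np.array([.2029,.5906,.1876]);y=np.array([.325,.946,0])
for dz in(0,.02,.04):print(dz,proj("scene",p+.055*y+[0,0,dz]),proj("scene",p-.055*y+[0,0,dz]),"now tip",proj("scene",(.579,.334,.058+dz)),"body",proj("scene",(.579,.334,.124+dz)))
E
```

```text
0 (np.float64(210.38560467739325), np.float64(333.2242078336921)) (np.float64(281.2893042624859), np.float64(319.94870767171693)) now tip (np.float64(269.63938974934524), np.float64(266.19513156305266)) body (np.float64(268.1940086695728), np.float64(243.27213209800564))
0.02 (np.float64(208.91654014896915), np.float64(322.1279877793111)) (np.float64(280.70628991212396), np.float64(309.1839845506207)) now tip (np.float64(269.20840363836265), np.float64(259.3599138272207)) body (np.float64(267.7426043397247), np.float64(236.11309192760527))
0.04 (np.float64(207.41142737444756), np.float64(310.75948610384916)) (np.float64(280.10960252772384), np.float64(298.1668037918099)) now tip (np.float64(268.77137897845483), np.float64(252.42892781565837)) body (np.float64(267.28472570720436), np.float64(228.85137265148714))
```

In the picture the closed fingers end at the knob's top. scene0 shows the same thing: the tips are about 35 mm higher than the reported z, a constant offset. So I gripped the jars by their lids, which still worked. I reopen and descend about 35 mm further.

```bash
python3 -m pendant '{"slide":[[0,0,0],[0,0,0],[0,0,0],[0,0,0],[0,0,0],[0,0,0],[0,0,0],[0,0,0],[0,0,0],[0,0,0]],"dr":[[0,0,0],[0,0,0],[0,0,0],[0,0,0],[0,0,0],[0,0,0],[0,0,0],[0,0,0],[0,0,0],[0,0,0]],"claw":[0.7,0.7,0.7,0.7,0.7,0.7,0.7,0.7,0.7,0.7]}' 50 | grep width
python3 -m pendant '{"slide":[[0,0,0.03],[0,0,0.03],[0,0,0.03],[0,0,0.025],[0,0,0],[0,0,0]],"dr":[[0,0,0],[0,0,0],[0,0,0],[0,0,0],[0,0,0],[0,0,0]],"claw":[0.7,0.7,0.7,0.7,0.7,0.7]}'
python3 -m pendant '{"slide":[[0,0,0],[0,0,0],[0,0,0],[0,0,0],[0,0,0],[0,0,0],[0,0,0],[0,0,0],[0,0,0],[0,0,0]],"dr":[[0,0,0],[0,0,0],[0,0,0],[0,0,0],[0,0,0],[0,0,0],[0,0,0],[0,0,0],[0,0,0],[0,0,0]],"claw":[0,0,0,0,0,0,0,0,0,0]}'
```

```text
width: 0.701
clock: 21.55
position: [0.5789, 0.3339, 0.023]
ee_rot: [-0.011, -3.141, 0.0]
force: [0.3, 0.1, -0.4]
width: 0.7
gripper_force: 0.0
clock: 22.55
position: [0.5791, 0.3345, 0.0236]
ee_rot: [0.01, 3.141, 0.001]
force: [-0.1, 2.1, 2.7]
width: 0.32
gripper_force: 50.0
```

Gripped at 29 mm width. Lift and go over the left wedge.

```bash
python3 -m pendant '{"slide":[[0,0,-0.05],[0,0,-0.12],[0,0,-0.14],[0,0,-0.14],[0,0,-0.12],[0.05,-0.045,0],[0.12,-0.1,0],[0.12,-0.1,0],[0.003,0,0],[0,0,0]],"dr":[[0,0,0],[0,0,0],[0,0,0],[0,0,0],[0,0,0],[0,0,0],[0,0,0],[0,0,0],[0,0,0],[0,0,0]],"claw":[0,0,0,0,0,0,0,0,0,0]}'
python3 -m pendant '{"slide":[[0,0,0],[0,0,0],[0,0,0]],"dr":[[0,0,0],[0,0,0],[0,0,0]],"claw":[0,0,0]}' >/dev/null
python3 - <<'E'
from h import *
to(.4904,.2576,.165)
b=snap("scene","s4");u,v=map(int,proj("scene",(.49,.258,.13)));crop(b,u-60,v-60,u+60,v+60,5,"c7")
print(u-60,v-60)
E
```

```text
clock: 23.55
position: [0.4895, 0.2597, 0.1949]
ee_rot: [-0.013, -3.141, 0.001]
force: [1.3, 0.8, -2.7]
width: 0.317
gripper_force: 50.0
t 23.85 pos [0.4912 0.2616 0.1942] F [-0.3 -0.3 -3.2] w 29.3 gf 50.0
 turn units [-0.    0.   -0.06] slide units(aligned) [ 0.003 -0.013  0.097]
252 184
```

View pics/c7.png

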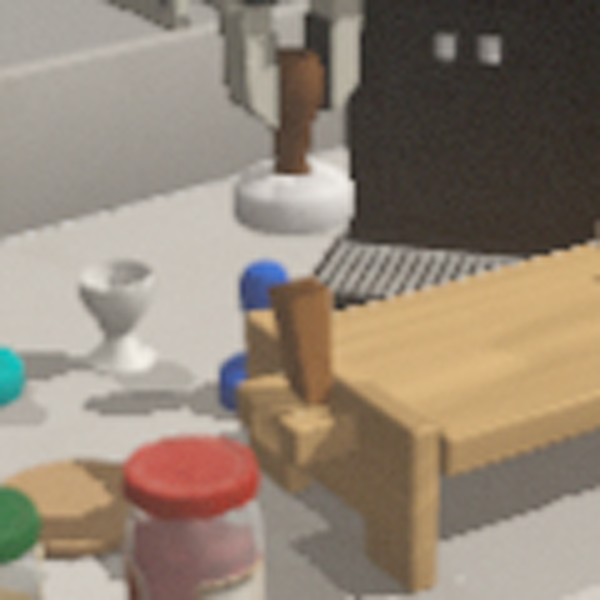

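The tamper hangs over the left wedge (foot at crop 295,200; wedge at 305,335). Press down.

```bash
python3 -m pendant '{"slide":[[0.003,-0.012,0.03],[0,0,0.04],[0,0,0.04],[0,0,0.02],[0,0,0.02],[0,0,0]],"dr":[[0,0,0],[0,0,0],[0,0,0],[0,0,0],[0,0,0],[0,0,0]],"claw":[0,0,0,0,0,0]}'
python3 -m pendant '{"slide":[[0,0,0.015],[0,0,0.015],[0,0,0.015],[0,0,0]],"dr":[[0,0,0],[0,0,0],[0,0,0],[0,0,0]],"claw":[0,0,0,0]}'
python3 -m pendant '{"slide":[[0,0,0.01],[0,0,0.01],[0,0,0.01],[0,0,0]],"dr":[[0,0,0],[0,0,0],[0,0,0],[0,0,0]],"claw":[0,0,0,0]}'
```

```text
clock: 24.5
position: [0.4894, 0.2571, 0.1485]
ee_rot: [-0.011, -3.141, 0.001]
force: [-0.6, 0.0, -4.2]
width: 0.317
gripper_force: 50.0
clock: 24.9
position: [0.4895, 0.2571, 0.1353]
ee_rot: [-0.011, -3.141, 0.001]
force: [-0.7, 0.2, -2.4]
width: 0.321
gripper_force: 50.0
clock: 25.3
position: [0.4895, 0.2572, 0.1264]
ee_rot: [-0.011, -3.141, 0.001]
force: [1.0, -1.5, -3.4]
width: 0.315
gripper_force: 50.0
```

```bash
python3 - <<'E'
from h import *
b=snap("scene","s5");crop(b,252,184,372,304,5,"c8")
E
```

```text
(no output)
```

View pics/c8.png

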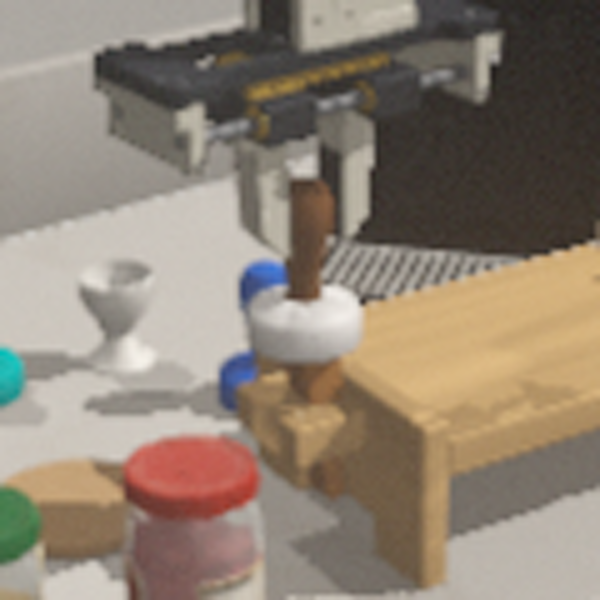

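The wedge has gone down (foot on it at crop 305,330, with its tip now showing below the tenon). Keep going to the stop.

```bash
for i in 1; do
python3 -m pendant '{"slide":[[0,0,0.007],[0,0,0.005]],"dr":[[0,0,0],[0,0,0]],"claw":[0,0]}' | egrep 'pos|force:'
python3 -m pendant '{"slide":[[0,0,0.005],[0,0,0.005]],"dr":[[0,0,0],[0,0,0]],"claw":[0,0]}' | egrep 'pos|force:'
python3 -m pendant '{"slide":[[0,0,0.005],[0,0,0]],"dr":[[0,0,0],[0,0,0]],"claw":[0,0]}' | egrep 'pos|force:'; done
```

```text
position: [0.4897, 0.2576, 0.1232]
force: [-0.4, -1.7, 1.2]
gripper_force: 50.0
position: [0.491, 0.2578, 0.1218]
force: [-2.0, -4.7, 23.0]
gripper_force: 50.0
position: [0.4919, 0.258, 0.1215]
force: [-1.9, -5.4, 22.3]
gripper_force: 50.0
```

Home at base height about 0.107 m with 26 N. Now the right wedge.

```bash
python3 -m pendant '{"slide":[[0,0,-0.05],[0,0,-0.12],[0,0,-0.12],[0.01,-0.08,0],[0.013,-0.14,0],[0.013,-0.14,0],[0.013,-0.14,0],[0.013,-0.14,0],[0.013,-0.14,0],[0,-0.1,0]],"dr":[[0,0,0],[0,0,0],[0,0,0],[0,0,0],[0,0,0],[0,0,0],[0,0,0],[0,0,0],[0,0,0],[0,0,0]],"claw":[0,0,0,0,0,0,0,0,0,0]}' >/dev/null
python3 -m pendant '{"slide":[[0,-0.05,0],[0,0,0],[0,0,0],[0,0,0]],"dr":[[0,0,0],[0,0,0],[0,0,0],[0,0,0]],"claw":[0,0,0,0]}' >/dev/null
python3 -c "
from h import *
to(.4686,-.0216,.165)
b=snap('scene','s6');u,v=map(int,proj('scene',(.4686,-.02,.13)));crop(b,u-80,v-60,u+50,v+60,5,'c9')"
```

```text
t 27.35 pos [ 0.4652 -0.0199  0.2055] F [ 0.1 -0.4 -4.2] w 29.3 gf 50.0
 turn units [ 0.   -0.   -0.04] slide units(aligned) [-0.011 -0.006  0.135]
```

View pics/c9.png

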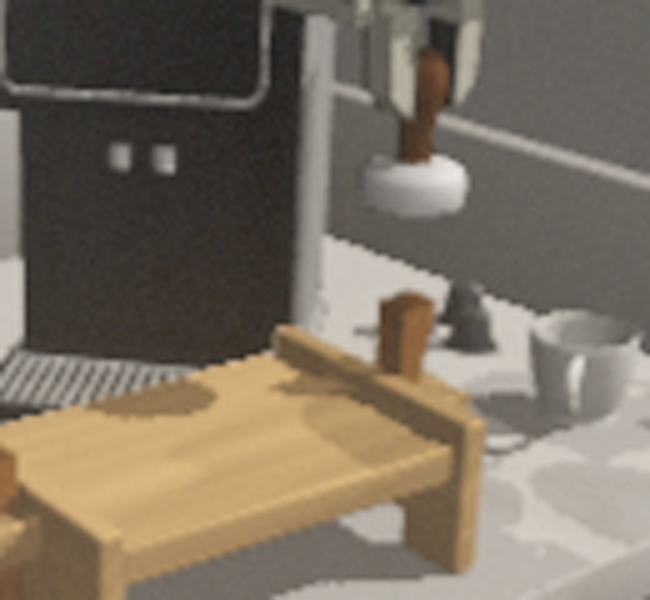

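The tamper hangs over the right wedge (foot at crop 415,185; wedge top at 408,300). Press.

```bash
python3 -m pendant '{"slide":[[-0.011,-0.006,0.03],[0,0,0.05],[0,0,0.05],[0,0,0.03],[0,0,0.02],[0,0,0.02],[0,0,0.02],[0,0,0.015],[0,0,0.015],[0,0,0]],"dr":[[0,0,0],[0,0,0],[0,0,0],[0,0,0],[0,0,0],[0,0,0],[0,0,0],[0,0,0],[0,0,0],[0,0,0]],"claw":[0,0,0,0,0,0,0,0,0,0]}' | egrep 'pos|force:'
python3 -m pendant '{"slide":[[0,0,0.01],[0,0,0.01]],"dr":[[0,0,0],[0,0,0]],"claw":[0,0]}' | egrep 'pos|force:'
python3 -m pendant '{"slide":[[0,0,0.005],[0,0,0]],"dr":[[0,0,0],[0,0,0]],"claw":[0,0]}' | egrep 'pos|force:'
```

```text
position: [0.4691, -0.0224, 0.1308]
force: [0.4, 2.7, -0.1]
gripper_force: 50.0
position: [0.4704, -0.0217, 0.1259]
force: [1.0, 8.2, 14.8]
gripper_force: 50.0
position: [0.4705, -0.0212, 0.1245]
force: [1.0, 9.6, 10.4]
gripper_force: 50.0
```

```bash
python3 -m pendant '{"slide":[[0,0,0.005],[0,0,0.005]],"dr":[[0,0,0],[0,0,0]],"claw":[0,0]}' | egrep 'pos|force:'
python3 -m pendant '{"slide":[[0,0,0.005],[0,0,0]],"dr":[[0,0,0],[0,0,0]],"claw":[0,0]}' | egrep 'pos|force:'
python3 -c "
from h import *
b=snap('scene','s7');u,v=map(int,proj('scene',(.4686,-.02,.13)));crop(b,u-80,v-60,u+50,v+60,5,'c10')"
```

```text
position: [0.4715, -0.0207, 0.1222]
force: [0.3, 11.4, 21.6]
gripper_force: 50.0
position: [0.4725, -0.0206, 0.1216]
force: [-0.3, 9.6, 24.8]
gripper_force: 50.0
```

View pics/c10.png

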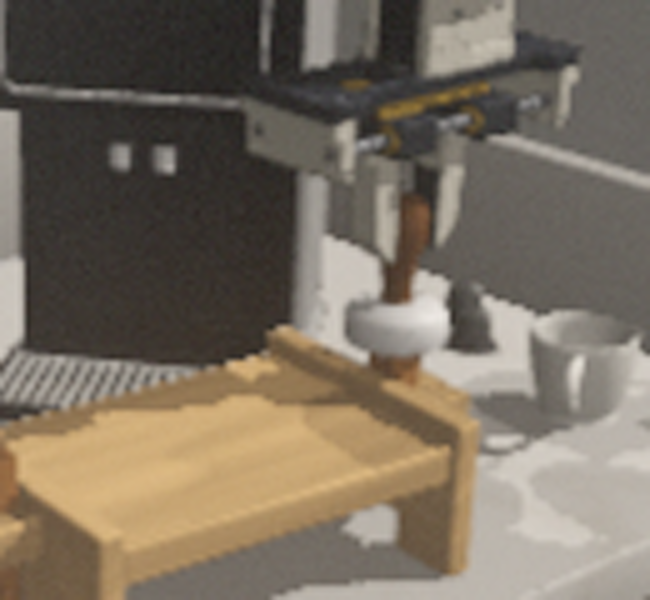

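```bash
python3 -m pendant '{"slide":[[0,0,0.006],[0,0,0.004],[0,0,0]],"dr":[[0,0,0],[0,0,0],[0,0,0]],"claw":[0,0,0]}' | egrep 'pos|force:'
python3 -m pendant '{"slide":[[0,0,-0.04],[0,0,-0.1],[0,0,-0.14],[0,0,-0.05],[0,0,0],[0,0,0],[0,0,0]],"dr":[[0,0,0],[0,0,0],[0,0,0],[0,0,0],[0,0,0],[0,0,0],[0,0,0]],"claw":[0,0,0,0,0,0,0]}' | egrep 'pos|force:'
python3 - <<'E'
from h import *
to(.581,.344,.2)
a=snap("top","t5");b=snap("scene","s8")
u,v=map(int,proj("scene",(.47,-.02,.16)))
cv2.imwrite("pics/c11.png",np.vstack([cv2.resize(a[220:310,270:430],(800,450)[:2],interpolation=2)[:,:],cv2.resize(b[v-15:v+45,u-160:u+40],(800,240) ,interpolation=2)])[:600])
E
```

```text
position: [0.4752, -0.0209, 0.1206]
force: [-1.2, 9.8, 44.0]
gripper_force: 50.0
position: [0.4672, -0.0233, 0.2131]
force: [0.2, -0.1, -4.1]
gripper_force: 50.0
t 30.25 pos [ 0.4672 -0.0233  0.2131] F [ 0.2 -0.1 -4.1] w 29.4 gf 50.0
 turn units [-0.   -0.03 -0.06] slide units(aligned) [-0.379  1.224  0.044]
```

View pics/c11.png

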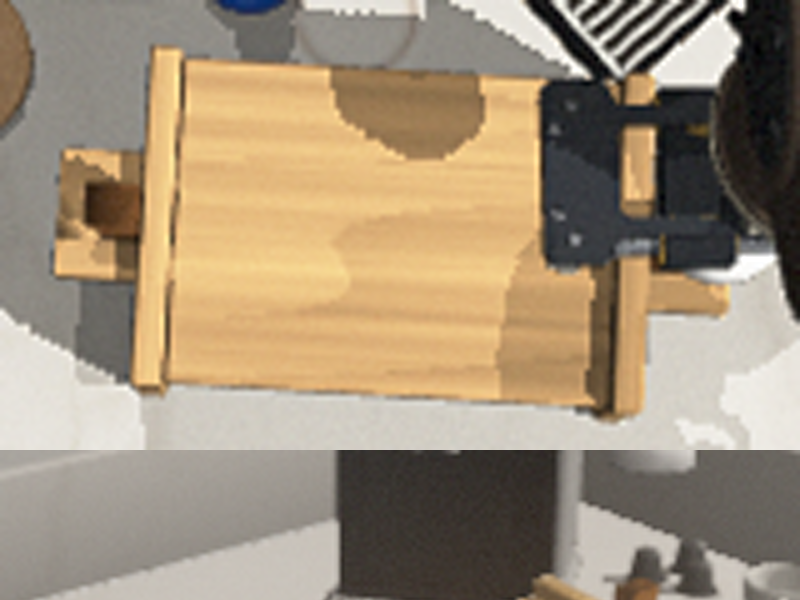

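The left panel is closed against the board (crop px 175,220). Both wedges stopped at the same height under 25–44 N. Next, return the tamper to the coaster.

```bash
python3 -m pendant '{"slide":[[-0.03,0.08,0],[-0.04,0.13,0],[-0.04,0.13,0],[-0.04,0.13,0],[-0.04,0.13,0],[-0.04,0.13,0],[-0.04,0.13,0],[-0.04,0.13,0],[-0.04,0.13,0],[-0.029,0.1,0]],"dr":[[0,0,0],[0,0,0],[0,0,0],[0,0,0],[0,0,0],[0,0,0],[0,0,0],[0,0,0],[0,0,0],[0,0,0]],"claw":[0,0,0,0,0,0,0,0,0,0]}' >/dev/null
python3 -m pendant '{"slide":[[0,0,0],[0,0,0],[0,0,0],[0,0,0.05],[0,0,0.12],[0,0,0.14],[0,0,0.14],[0,0,0.09],[0,0,0],[0,0,0]],"dr":[[0,0,0],[0,0,0],[0,0,0],[0,0,0],[0,0,0],[0,0,0],[0,0,0],[0,0,0],[0,0,0],[0,0,0]],"claw":[0,0,0,0,0,0,0,0,0,0]}' >/dev/null
python3 - <<'E'
from h import *
to(.581,.344,.0236)
b=snap("scene","s9");hsv=cv2.cvtColor(b,cv2.COLOR_BGR2HSV)
p=arm.observe()["position"]
print([np.round(proj("scene",(p[0],p[1],p[2]-.0146+h)),1) for h in(0,.024,.066)])
k=cv2.inRange(hsv,(3,90,30),(15,255,140));x,y=map(int,proj("scene",(p[0],p[1],p[2]+.04)));k=k[y-30:y+30,x-25:x+25]
for r in range(0,60,3):
    c=np.flatnonzero(k[r]);print(r+y-30,len(c),round(c.mean()+x-25,1) if len(c) else None,end="; ")
E
```

```text
t 32.35 pos [0.5852 0.3411 0.0536] F [ 0.2  0.2 -2.6] w 29.2 gf 50.0
 turn units [-0.    0.   -0.07] slide units(aligned) [0.014 0.01  0.1  ]
[array([266.1, 272.1]), array([265.5, 264. ]), array([264.5, 249.4])]
223 0 None; 226 0 None; 229 0 None; 232 0 None; 235 0 None; 238 0 None; 241 0 None; 244 8 265.5; 247 8 266.5; 250 8 266.5; 253 7 266.0; 256 6 265.5; 259 5 266.0; 262 5 266.0; 265 4 265.5; 268 0 None; 271 0 None; 274 0 None; 277 0 None; 280 4 271.2;
```

```bash
python3 -m pendant '{"slide":[[0.014,0.01,0.03],[0,0,0.03],[0,0,0.02],[0,0,0.01],[0,0,0]],"dr":[[0,0,0],[0,0,0],[0,0,0],[0,0,0],[0,0,0]],"claw":[0,0,0,0,0]}' | egrep 'pos|force:'
python3 -m pendant '{"slide":[[0,0,0.006],[0,0,0.003],[0,0,0]],"dr":[[0,0,0],[0,0,0],[0,0,0]],"claw":[0,0,0]}' | egrep 'pos|force:'
```

```text
position: [0.5802, 0.3448, 0.0251]
force: [-0.6, -0.6, -3.5]
gripper_force: 50.0
position: [0.581, 0.3454, 0.0239]
force: [-1.9, 0.5, 3.4]
gripper_force: 50.0
```

```bash
python3 -m pendant '{"slide":[[0,0,0],[0,0,0],[0,0,0],[0,0,0],[0,0,0],[0,0,0],[0,0,-0.06],[0,0,-0.12],[0,0,-0.14],[0,0,-0.14]],"dr":[[0,0,0],[0,0,0],[0,0,0],[0,0,0],[0,0,0],[0,0,0],[0,0,0],[0,0,0],[0,0,0],[0,0,0]],"claw":[0.4,0.5,0.6,0.7,0.8,1,1,1,1,1]}' | egrep 'pos|force:|width'
python3 -m pendant '{"slide":[[0,0,-0.14],[0,0,-0.14],[0,0,-0.05],[0,0,0]],"dr":[[0,0,0],[0,0,0],[0,0,0],[0,0,0]],"claw":[1,1,1,1]}' >/dev/null
python3 -m pendant '{"slide":[[0,0,0],[0,0,0],[0,0,0],[0,0,0],[0,0,0],[0,0,0],[0,0,0],[0,0,0],[0,0,0],[0,0,0]],"dr":[[0,0,1],[0,0,1],[0,0,1],[0,0,1],[0,0,1],[0,0,1],[0,0,1],[0,0,1],[0,0,1],[0,0,1]],"claw":[1,1,1,1,1,1,1,1,1,1]}' >/dev/null
python3 -m pendant '{"slide":[[0,0,0],[0,0,0],[0,0,0],[0,0,0],[0,0,0]],"dr":[[0,0,1],[0,0,1],[0,0,1],[0,0,0],[0,0,0]],"claw":[1,1,1,1,1]}' >/dev/null
python3 - <<'E'
from h import *
a=snap("top","t6");find(a,"red",.097);find(a,"green",.084)
to(.4391,.3609,.25,np.array([[0,1,0],[1,0,0],[0,0,-1.]]))
E
```

```text
position: [0.5803, 0.3448, 0.1623]
force: [0.7, -0.6, 0.3]
width: 0.998
gripper_force: 0.0
red 180 118 r 9.8 [0.8614 0.5303 0.097 ]
green 210 269 r 12.7 [0.4806 0.4542 0.084 ]
t 36.15 pos [0.5802 0.345  0.2592] F [ 0.  -0.1 -0.2] w 92.2 gf 0.0
 turn units [-0.01  0.01  0.06] slide units(aligned) [ 0.053 -0.47   0.031]
```

```bash
python3 -m pendant '{"slide":[[0.01,-0.08,0],[0.02,-0.13,0],[0.013,-0.13,0],[0.01,-0.13,0],[0,0,0],[0,0,0],[0,0,0]],"dr":[[0,0,0],[0,0,0],[0,0,0],[0,0,0],[0,0,0],[0,0,0],[0,0,0]],"claw":[1,1,1,1,1,1,1]}' >/dev/null
python3 - <<'E'
from h import *
a=snap("top","t7");find(a,"red",.097);find(a,"green",.084)
b=snap("scene","s10");find(b,"red",.095,"scene");find(b,"green",.082,"scene")
to(.4391,.3609,.028,np.array([[0,1,0],[1,0,0],[0,0,-1.]]))
E
```

```text
red 180 118 r 10.0 [0.8619 0.5306 0.097 ]
red 290 279 r 13.1 [0.4312 0.3654 0.095 ]
green 246 290 r 13.2 [0.4694 0.4596 0.082 ]
t 36.95 pos [0.4407 0.3599 0.26  ] F [-0.3  0.  -0.3] w 91.8 gf 0.0
 turn units [0.01 0.   0.02] slide units(aligned) [ 0.003 -0.005  0.773]
```

```bash
python3 -m pendant '{"slide":[[0.003,-0.005,0.1],[0,0,0.14],[0,0,0.14],[0,0,0.14],[0,0,0.13],[0,0,0.08],[0,0,0.04],[0,0,0],[0,0,0],[0,0,0]],"dr":[[0,0,0],[0,0,0],[0,0,0],[0,0,0],[0,0,0],[0,0,0],[0,0,0],[0,0,0],[0,0,0],[0,0,0]],"claw":[1,1,1,1,1,1,1,1,1,0]}' 25 | egrep 'pos|force:|width'
python3 -m pendant '{"slide":[[0,0,0],[0,0,0],[0,0,0],[0,0,0],[0,0,0],[0,0,0],[0,0,0],[0,0,0],[0,0,0]],"dr":[[0,0,0],[0,0,0],[0,0,0],[0,0,0],[0,0,0],[0,0,0],[0,0,0],[0,0,0],[0,0,0]],"claw":[0,0,0,0,0,0,0,0,0]}' | egrep 'pos|force:|width'
python3 -m pendant '{"slide":[[0,0,-0.05],[0,0,-0.12],[0,0,-0.14],[0,0,-0.14],[0,0,-0.14],[0,0,-0.1],[0,0,0],[0,0,0]],"dr":[[0,0,0],[0,0,0],[0,0,0],[0,0,0],[0,0,0],[0,0,0],[0,0,0],[0,0,0]],"claw":[0,0,0,0,0,0,0,0]}' | egrep 'pos|force:|width'
python3 -c "
from h import *
to(.483,.165,.22,np.array([[0,1,0],[1,0,0],[0,0,-1.]]))"
```

```text
position: [0.4391, 0.3621, 0.0305]
force: [0.2, 0.1, -0.5]
width: 0.951
gripper_force: 0.0
position: [0.4382, 0.3617, 0.0295]
force: [-1.3, 0.1, 6.3]
width: 0.683
gripper_force: 25.0
position: [0.4376, 0.3613, 0.2356]
force: [0.3, 0.4, -3.6]
width: 0.685
gripper_force: 25.0
t 39.65 pos [0.4376 0.3613 0.2356] F [ 0.3  0.4 -3.6] w 63.0 gf 25.0
 turn units [-0.   -0.    0.04] slide units(aligned) [-0.654  0.151  0.052]
```

```bash
python3 -m pendant '{"slide":[[-0.074,0.02,0],[-0.12,0.03,0],[-0.12,0.03,0],[-0.12,0.03,0],[-0.12,0.03,0],[-0.1,0.011,0],[0,0,0],[0,0,0],[0,0,0]],"dr":[[0,0,0],[0,0,0],[0,0,0],[0,0,0],[0,0,0],[0,0,0],[0,0,0],[0,0,0],[0,0,0]],"claw":[0,0,0,0,0,0,0,0,0]}' | egrep 'pos'
python3 -m pendant '{"slide":[[0,0,0.06],[0,0,0.1],[0,0,0.1],[0,0,0.08],[0,0,0.04],[0,0,0.01],[0,0,0],[0,0,0]],"dr":[[0,0,0],[0,0,0],[0,0,0],[0,0,0],[0,0,0],[0,0,0],[0,0,0],[0,0,0]],"claw":[0,0,0,0,0,0,0,0]}' | egrep 'pos|force:'
python3 -c "
from h import *
to(.483,.165,.1095,np.array([[0,1,0],[1,0,0],[0,0,-1.]]))"
```

```text
position: [0.4831, 0.1663, 0.2349]
position: [0.4848, 0.1658, 0.12]
force: [-0.3, -0.3, -2.9]
gripper_force: 25.0
t 41.35 pos [0.4848 0.1658 0.12  ] F [-0.3 -0.3 -2.9] w 63.1 gf 25.0
 turn units [ 0.01 -0.01  0.03] slide units(aligned) [-0.003 -0.006  0.035]
```

```bash
python3 -m pendant '{"slide":[[0,0,0.015],[0,0,0.012],[0,0,0.006],[0,0,0.003],[0,0,0]],"dr":[[0,0,0],[0,0,0],[0,0,0],[0,0,0],[0,0,0]],"claw":[0,0,0,0,0]}' | egrep 'pos|force:'
python3 -m pendant '{"slide":[[0,0,0.003],[0,0,0],[0,0,0]],"dr":[[0,0,0],[0,0,0],[0,0,0]],"claw":[0,0,0]}' | egrep 'pos|force:'
```

```text
position: [0.4842, 0.1656, 0.1094]
force: [-6.1, -1.0, 14.9]
gripper_force: 25.0
position: [0.4842, 0.1656, 0.1093]
force: [-9.0, -1.7, 26.2]
gripper_force: 25.0
```

```bash
python3 -m pendant '{"slide":[[0,0,-0.005],[0,0,0],[0,0,0],[0,0,0],[0,0,0],[0,0,-0.06],[0,0,-0.12],[0,0,-0.14],[0,0,-0.14],[0,0,-0.05]],"dr":[[0,0,0],[0,0,0],[0,0,0],[0,0,0],[0,0,0],[0,0,0],[0,0,0],[0,0,0],[0,0,0],[0,0,0]],"claw":[0,0.8,0.9,1,1,1,1,1,1,1]}' | egrep 'pos|force:|width'
python3 -m pendant '{"slide":[[0.08,0,0],[0.13,0,0],[0.13,0,0],[0.13,0,0],[0.13,0,0],[0.13,0,0],[0.13,0,0],[0.08,0,0],[0,0,0],[0,0,0]],"dr":[[0,0,0],[0,0,0],[0,0,0],[0,0,0],[0,0,0],[0,0,0],[0,0,0],[0,0,0],[0,0,0],[0,0,0]],"claw":[1,1,1,1,1,1,1,1,1,1]}' | egrep 'pos'
python3 - <<'E'
from h import *
a=snap("top","t8");find(a,"red",.177);find(a,"green",.084)
b=snap("scene","s11");find(b,"red",.175,"scene");find(b,"green",.082,"scene")
to(.4806,.4542,.016,np.array([[0,1,0],[1,0,0],[0,0,-1.]]))
E
```

```text
position: [0.4859, 0.1656, 0.2657]
force: [1.1, 1.1, -0.8]
width: 0.998
gripper_force: 0.0
position: [0.4829, 0.4472, 0.2611]
red 329 260 r 14.1 [0.4847 0.1661 0.177 ]
red 180 118 r 9.8 [0.8304 0.5108 0.177 ]
green 211 268 r 12.5 [0.4816 0.4522 0.084 ]
red 343 224 r 12.6 [0.468  0.1794 0.175 ]
green 246 289 r 13.2 [0.4733 0.4575 0.082 ]
t 44.25 pos [0.4836 0.4459 0.2619] F [-0.4 -1.   0.3] w 92.3 gf 0.0
 turn units [0.   0.01 0.02] slide units(aligned) [ 0.028 -0.01   0.82 ]
```

```bash
python3 -m pendant '{"slide":[[0.024,-0.007,0.1],[0,0,0.14],[0,0,0.14],[0,0,0.14],[0,0,0.14],[0,0,0.1],[0,0,0.05],[0,0,0],[0,0,0],[0,0,0]],"dr":[[0,0,0],[0,0,0],[0,0,0],[0,0,0],[0,0,0],[0,0,0],[0,0,0],[0,0,0],[0,0,0],[0,0,0]],"claw":[1,1,1,1,1,1,1,1,1,0]}' 20 | egrep 'pos|force:|width'
python3 -m pendant '{"slide":[[0,0,0],[0,0,0],[0,0,0],[0,0,0],[0,0,0],[0,0,0],[0,0,0],[0,0,0],[0,0,0]],"dr":[[0,0,0],[0,0,0],[0,0,0],[0,0,0],[0,0,0],[0,0,0],[0,0,0],[0,0,0],[0,0,0]],"claw":[0,0,0,0,0,0,0,0,0]}' | egrep 'pos|force:|width'
python3 -m pendant '{"slide":[[0,0,-0.05],[0,0,-0.12],[0,0,-0.14],[0,0,-0.14],[0,0,-0.14],[0,0,-0.14],[0,0,-0.05],[0,0,0],[0,0,0]],"dr":[[0,0,0],[0,0,0],[0,0,0],[0,0,0],[0,0,0],[0,0,0],[0,0,0],[0,0,0],[0,0,0]],"claw":[0,0,0,0,0,0,0,0,0]}' | egrep 'pos|force:|width'
python3 -c "
from h import *
to(.475,.07,.25,np.array([[0,1,0],[1,0,0],[0,0,-1.]]))"
```

```text
position: [0.4822, 0.4553, 0.021]
force: [-0.1, -0.4, 0.1]
width: 0.95
gripper_force: 0.0
position: [0.4808, 0.4549, 0.0193]
force: [-2.0, -0.2, 5.2]
width: 0.678
gripper_force: 20.0
position: [0.4804, 0.4541, 0.2523]
force: [-0.3, 0.7, -3.0]
width: 0.68
gripper_force: 20.0
t 47.05 pos [0.4804 0.4541 0.2523] F [-0.3  0.7 -3. ] w 62.6 gf 20.0
 turn units [-0.01  0.    0.03] slide units(aligned) [-1.28  -0.018  0.008]
```

```bash
python3 -m pendant '{"slide":[[-0.08,0,0],[-0.13,-0.003,0],[-0.13,-0.003,0],[-0.13,-0.003,0],[-0.13,-0.003,0],[-0.13,-0.003,0],[-0.13,-0.003,0],[-0.13,0,0],[-0.13,0,0],[-0.1,0,0]],"dr":[[0,0,0],[0,0,0],[0,0,0],[0,0,0],[0,0,0],[0,0,0],[0,0,0],[0,0,0],[0,0,0],[0,0,0]],"claw":[0,0,0,0,0,0,0,0,0,0]}' | egrep 'pos'
python3 -m pendant '{"slide":[[-0.06,0,0],[0,0,0],[0,0,0],[0,0,0]],"dr":[[0,0,0],[0,0,0],[0,0,0],[0,0,0]],"claw":[0,0,0,0]}' | egrep 'pos'
python3 -c "
from h import *
to(.475,.07,.099,np.array([[0,1,0],[1,0,0],[0,0,-1.]]))"
```

```text
position: [0.4753, 0.0857, 0.2513]
position: [0.4763, 0.0715, 0.252]
t 48.45 pos [0.4763 0.0715 0.252 ] F [ 0.1  0.3 -1.7] w 62.9 gf 20.0
 turn units [-0.01  0.    0.05] slide units(aligned) [-0.005 -0.004  0.51 ]
```

```bash
python3 -m pendant '{"slide":[[0,0,0.06],[0,0,0.12],[0,0,0.12],[0,0,0.1],[0,0,0.05],[0,0,0.02],[0,0,0.015],[0,0,0],[0,0,0]],"dr":[[0,0,0],[0,0,0],[0,0,0],[0,0,0],[0,0,0],[0,0,0],[0,0,0],[0,0,0],[0,0,0]],"claw":[0,0,0,0,0,0,0,0,0]}' | egrep 'pos|force:'
python3 -m pendant '{"slide":[[0,0,0.008],[0,0,0.006],[0,0,0.003],[0,0,0]],"dr":[[0,0,0],[0,0,0],[0,0,0],[0,0,0]],"claw":[0,0,0,0]}' | egrep 'pos|force:'
```

```text
position: [0.4775, 0.0708, 0.108]
force: [0.3, 0.2, -2.0]
gripper_force: 20.0
position: [0.4769, 0.0705, 0.1022]
force: [0.7, -0.2, -2.2]
gripper_force: 20.0
```

```bash
python3 -m pendant '{"slide":[[0,0,0.006],[0,0,0.004],[0,0,0],[0,0,0]],"dr":[[0,0,0],[0,0,0],[0,0,0],[0,0,0]],"claw":[0,0,0,0]}' | egrep 'pos|force:'
python3 -m pendant '{"slide":[[0,0,0.003],[0,0,0],[0,0,0]],"dr":[[0,0,0],[0,0,0],[0,0,0]],"claw":[0,0,0]}' | egrep 'pos|force:'
```

```text
position: [0.4769, 0.0705, 0.0993]
force: [-0.6, -0.4, 1.3]
gripper_force: 20.0
position: [0.4769, 0.0706, 0.0991]
force: [-5.3, 0.0, 13.4]
gripper_force: 20.0
```

Contact. Release, lift, retreat to the left and inspect.

```bash
python3 -m pendant '{"slide":[[0,0,-0.003],[0,0,0],[0,0,0],[0,0,0],[0,0,0],[0,0,-0.06],[0,0,-0.12],[0,0,-0.14],[0,0,-0.14],[0,0,-0.14]],"dr":[[0,0,0],[0,0,0],[0,0,0],[0,0,0],[0,0,0],[0,0,0],[0,0,0],[0,0,0],[0,0,0],[0,0,0]],"claw":[0,0.8,0.9,1,1,1,1,1,1,1]}' | egrep 'pos|width'
python3 -m pendant '{"slide":[[0.1,-0.06,0],[0.13,-0.09,0],[0.13,-0.09,0],[0.13,-0.09,0],[0.13,-0.09,0],[0.13,-0.09,0],[0.13,-0.09,0],[0.13,-0.09,0],[0.13,0,0],[0.13,0,0]],"dr":[[0,0,0],[0,0,0],[0,0,0],[0,0,0],[0,0,0],[0,0,0],[0,0,0],[0,0,0],[0,0,0],[0,0,0]],"claw":[1,1,1,1,1,1,1,1,1,1]}' | egrep 'pos'
python3 -m pendant '{"slide":[[0.13,0,0],[0.1,0,0],[0,0,0],[0,0,0],[0,0,0]],"dr":[[0,0,0],[0,0,0],[0,0,0],[0,0,0],[0,0,0]],"claw":[1,1,1,1,1]}' | egrep 'pos'
python3 - <<'E'
from h import *
a=snap("top","t9");find(a,"red",.177);find(a,"green",.164)
b=snap("scene","s12")
cv2.imwrite("pics/c12.png",np.vstack([cv2.resize(a[200:310,225:435],(573,300),interpolation=2),cv2.resize(b[190:300,230:440],(573,300),interpolation=2)]))
o=np.array([.4795,.118]);ex=np.array([.997,-.0785]);ey=np.array([.0785,.997])
for q in((.4847,.1661),):print((q-o)@ex,(q-o)@ey)
E
```

```text
position: [0.4766, 0.0702, 0.2809]
width: 1.002
position: [0.2672, 0.4525, 0.2793]
position: [0.2687, 0.5185, 0.2792]
red 329 259 r 14.2 [0.4851 0.1663 0.177 ]
red 180 118 r 9.8 [0.8304 0.5108 0.177 ]
green 370 262 r 13.4 [0.4772 0.0718 0.164 ]
0.0014085500000000375 0.04836390000000001
```

View pics/c12.png

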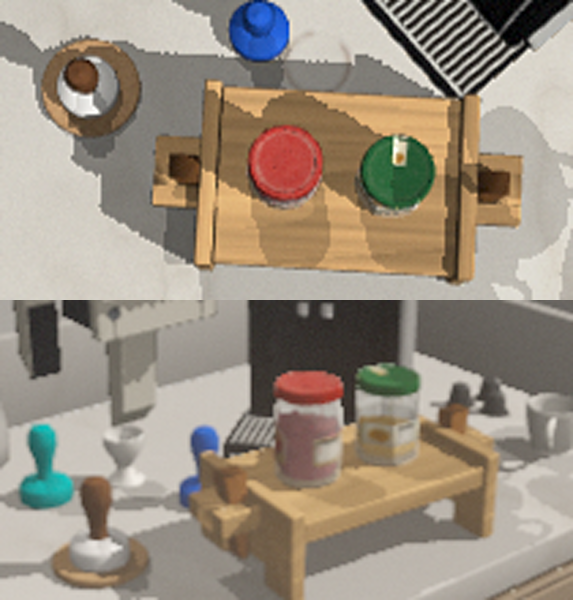

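The last picture shows both jars upright on the board (red at 285,163; green at 398,172), the panels closed and both wedges low. The tamper stands centred on its coaster (87,87), and the bystanders visible in it look undisturbed.

```bash
python3 -c "
from cell import arm
print(arm.sign_off())"
```

```text
the job is handed in; nothing more can be done
None
```

I've handed the job in: both wedges are driven home and the panels are tight, the tamper is back on its coaster, and the jam and honey jars stand upright on the shelf. There was no small tin in the scene, and sign-off returned no verdict.

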